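# Hang the row marker on the rail in front of the cask

### The arm

A 6-joint arm with a two-finger parallel gripper is mounted at the origin on the work surface. World frame = base frame: x ahead of the robot, y to its left, z up, the work surface at z = 0. Lengths are in m, angles in rad, forces in N, time in s.
With the tool pointing down it reaches from about 0.325 to 0.9 m from the base axis. Payload 3.5 kg.
Tool frame: the origin (TCP) lies on the centre line of the jaws, within the pads' length; the fingertips stand 19 mm ahead of it and the grasp point (between the pads) is the TCP; y points along the fingers, x is the direction in which the jaws open and shut, and the axes are right-handed (so a half turn about y gives the same grasp; the last joint's range is limited). The gripper opens to 85 mm and grips with 20 to 120 N. Pads are 22 mm wide; open, the fingers measure 114 mm over their backs; the gripper's body (76 mm by 85 mm) begins 54 mm behind the grasp point. The pads swing forward as they close: fully open they stand 13 mm farther back than shut.
Start: joints at [-1.313, 0.276, -0.026, 1.268, 0, 1.467], TCP at [0.221, -0.585, 0.25] pointing down, gripper open.
Joint ranges: [-3.12, 3.12], [-0.85, 1.88], [-1.08, 1.24], [-1.95, 2.15], [-1.57, 1.53], [-3.14, 3.14]. Speed limits (rad/s): [2.57, 2.57, 3.14, 3.14, 3.14, 3.14].

### API

Orientations are given as a unit quaternion [w, x, y, z].
In Python, from plant import bot gives the robot as it stands.
- The arm moves only by the shell command python3 -m handwheel 'ROWS'. ROWS is JSON, one flat list of numbers, 7 for each row, row after row: the turn, a rotation vector about the tool's x, y, z in degrees, then the shift along the tool's x, y, z in m, then the gripper's target within -1 to 1 (fully open at 1, half-way at 0, shut at -1). A call has 1 to 12 rows; each row is the pose to reach, as a shift and turn from the pose commanded when the call began, along the tool's axes at that moment; what a row does not reach only later rows make up. A row lasts 1/8 s, in which the tool goes at most 62.5 mm and 10.7 degrees, less where a joint would pass 70% of its speed; a pose out of reach is approached as far as the arm can. A call with a gripper value outside its range is refused whole. The fingers move at their own pace and stop on an object; the grip force is fixed at half the most. Time passes only in rows, so rows that repeat a pose let the fingers close. It gives the time, the measured TCP pose, the force and the opening at its end, in the units of the state.
- bot.sense(): the state, without advancing time (a new reading comes with each control period).
- bot.read_camera(name): name is "scene" or "top"; returns the picture (384x512x3 uint8, red, green, blue); there is no depth.
- bot.get_calibration(name): a dict with "fx", "fy", "cx", "cy" (pixels), "xyz" and "rotation" of the camera in the world. Camera axes: x right, y up, looking along -z (the intrinsics and any distortion apply to the point x, -y, -z); pixel columns grow to the right and rows downward; lengths in m; the calibration is good to about 2 mm. A picture is of the moment at which its call begins. get_calibration takes no time and is no camera call.
- bot.job_done(): hands the job in, once; it reports no verdict.
The state is a dict: "time": time; "qpos": joint angles; "dq": joint speeds; "effort": joint torques, N m; "position": TCP position; "eef_rot": TCP orientation; "ft_force": force on the tool from outside, world axes, zero at the start; "wrist_torque": the same for the moment, N m; "finger_gap": finger opening in m.
Only numpy, scipy, OpenCV 4.12 (cv2) and the standard library are available. Lean on these libraries where they do the work, as an engineer would, in place of code of your own. Each camera call takes 0.05 s, during which the arm holds its last target.

### The job

The plywood row marker (two panels joined at one end by a bridge) lies flat on the table. First stand it upright on the table on its two open panel ends, bridge on top, and let go of it; then take it again and hang it astride the bar of the display stand, one panel on each side of the bar with the bridge resting on it, centred in front of the small cask (not the box). Set it down without letting it fall, let go, and leave the bottle, the cup and the mallet where they are.

Things in the scene. Friction and masses are not known exactly. Their poses are not given: they have to be found in the camera images.
- marker_center (a point): Centre of the loose plywood row marker (0.13-0.24 kg): a U-shaped saddle 110 mm long, 60 wide, 50 thick: two parallel panels 110 x 60 x 6 mm, 38 mm apart inside, joined at one end by a 6 mm bridge; other end and both sides open. x points to the bridge end, y across the 60 mm width, z across the 50 mm. At first it lies on one panel, z up. Upright, x is up and this point is 55 mm above the table.
- marker_bridge (a point): Middle of the inner face of the marker's bridge, 49 mm from marker_center along its x axis; same axes. It lies on top of the bar when the marker hangs. Tipped to within about 20 degrees of upright on the table, the marker settles upright by itself. One panel bears a blank card; either panel may face either way.
- bar_mid (a point): Middle of the axis of the fixed display stand's steel bar: round, 24 mm thick, level along this frame's y, axis 170 mm above the table, 378 mm long between two wooden posts 22 mm wide, tops 190 mm above the table. x points away from the robot, to the cask and box. Base board 18 mm thick, 430 mm along y, from 25 mm before to 215 mm behind the bar.
- cask: Small wooden cask with dark hoops, fixed, lying on a cradle on the base board behind the left or right half of the bar. 150 mm long along its x axis (square to the bar, pointing away from it), 120 mm thick, top 150 mm above the table, front end at least 65 mm behind the bar's axis. Origin: centre of its underside; y is parallel to the bar.
- box: Plain wooden box with a lid, fixed on the base board behind the bar in the other half: 154 x 114 mm, its top 128 mm above the table. Origin: centre of its underside.
- bottle: Loose full amber bottle, standing, 68 mm in diameter, 210 mm tall. Origin: centre of its underside. Not to be moved.
- cup: Loose white cup without a handle, standing, 72 mm in diameter, 85 mm tall. Origin: centre of its underside. Not to be moved.
- mallet: Loose wooden mallet lying on the table: head a cylinder 54 mm thick, 90 mm long along its y axis, 60 mm from the origin towards -x; handle 20 mm thick, its end 110 mm from the origin towards +x. Origin: on the table under its middle. Not to be moved.
Things that resemble listed ones, but are neither listed nor needed, are in the scene too. What is shaped like the part that bears marker_center but blue is not meant.

How it is judged:
On the way:
1. the marker stands upright on the table on its open panel ends, bridge on top, let go and still (angle between marker_center's own x axis and vertical below 0.1 rad and height (world z) of marker_center between 0.05 and 0.06 m and contact force between the fingers and marker below 0.05 N and linear speed of marker below 0.04 m/s and angular speed of marker below 0.4 rad/s), for 0.25 s.
At the end, for the whole second after the job is handed in: The marker hangs still and released astride the bar: the inner face of its bridge rests on top of the bar (6 to 20 mm above the bar's axis, within 18 mm of it fore and aft), its bridge end up within 0.25 rad, and its middle within 30 mm of the cask's middle along the bar (x of marker_bridge in the frame of bar_mid between -0.018 and 0.018 m and z of marker_bridge in the frame of bar_mid between 0.006 and 0.02 m and y of marker_bridge in the frame of cask between -0.03 and 0.03 m and angle between marker_center's own x axis and vertical below 0.25 rad and contact force between marker and stand above 0.4 N and contact force between the fingers and marker below 0.05 N and linear speed of marker below 0.04 m/s and angular speed of marker below 0.4 rad/s); the robot touches nothing.
It fails at once if the marker is dropped: it moves faster than 0.7 m/s while the fingers do not hold it (linear speed of marker above 0.7 m/s and contact force between the fingers and marker below 0.05 N).
It fails at once if the bottle is moved by more than 20 mm (distance of bottle from where it was at the start of the episode above 0.02 m).
It fails at once if the cup is moved by more than 20 mm (distance of cup from where it was at the start of the episode above 0.02 m).
It fails at once if the mallet is moved by more than 20 mm (distance of mallet from where it was at the start of the episode above 0.02 m).
It also fails if it takes over 69 s, if anything falls off the work surface, if the arm or the gripper's body presses on something with over 40 N, if the wrist force passes 120 N, or if a joint passes its speed limit or range.

## Working session

There is one attempt and no reset: what is moved stays moved. The work goes in short steps, Python scripts to look and compute and a shell command to move; the robot and the scene stay as the last step left them, time stands still between calls to the robot, and variables do not carry over. Pictures are saved under pics/ and viewed, and the job is handed in when it is done.

```bash
mkdir -p pics; ls; python3 - <<'E'
from plant import bot
import cv2,json
for n in ("scene","top"):
    im=bot.read_camera(n); cv2.imwrite(f"pics/{n}0.png",im[:,:,::-1])
    c=bot.get_calibration(n); print(n,c)
s=bot.sense(); print({k:s[k] for k in s})
E
```

```text
pics
scene {'fx': 446.86612128499456, 'fy': 446.86612128499456, 'cx': 252.11392079136957, 'cy': 189.2004359195092, 'xyz': array([ 0.91629966, -0.4447544 ,  1.10861945]), 'rotation': array([0.91438931, 0.2889571 , 0.07985225, 0.27206544])}
top {'fx': 390.00707174757423, 'fy': 390.00707174757423, 'cx': 262.38994868738877, 'cy': 194.03845319702975, 'xyz': array([0.40760356, 0.13299543, 1.31767   ]), 'rotation': array([ 0.71028919,  0.03395499, -0.03820312, -0.70205188])}
{'time': 0.1, 'qpos': array([-1.31339093e+00,  2.77077659e-01, -2.77515116e-02,  1.26797398e+00,
       -2.84772592e-05,  1.46738624e+00]), 'dq': array([-0.00148048, -0.00065711,  0.00182063,  0.0012577 ,  0.00017693,
        0.00269684]), 'effort': array([-6.63626406e-05, -4.46708679e+01,  2.96128088e+01,  8.48440512e-03,
       -1.22516126e-04,  9.47333774e-06]), 'position': array([ 0.2204565 , -0.58412105,  0.24925493]), 'eef_rot': array([ 0.58205436, -0.5811464 ,  0.4027151 , -0.40162438]), 'ft_force': array([-0.79306361, -0.27037946,  0.58979252]), 'wrist_torque': array([ 0.074751  ,  0.02324777, -0.00967605]), 'finger_gap': 0.08579247449627989}
```

View pics/scene0.png

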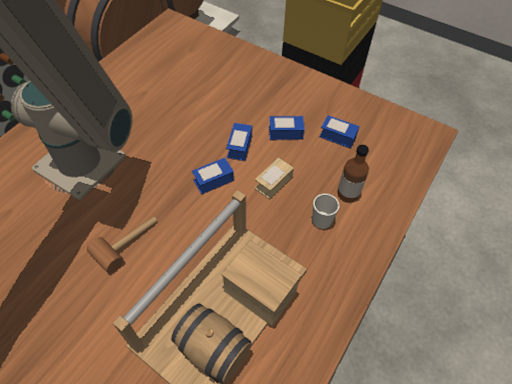

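View pics/top0.png

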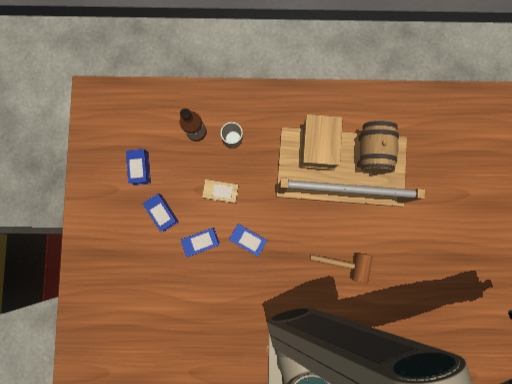

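The top view shows the plywood marker at about (221,191), the bar from (287,186) to (420,194), the cask at (379,147), the box at (322,141) and the mallet at (345,264). The scene view has the marker at (275,178). Next I'll zoom in on the marker and measure.

```bash
cat > h.py <<'E'
import numpy as np, cv2
from scipy.spatial.transform import Rotation as R
from plant import bot
def q2R(q): return R.from_quat(q,scalar_first=True)
class Cam:
    def __init__(s,n):
        c=bot.get_calibration(n); s.c=c; s.o=np.array(c['xyz']); s.R=q2R(c['rotation']).as_matrix()
    def ray(s,u,v):
        c=s.c; d=np.array([(u-c['cx'])/c['fx'],-(v-c['cy'])/c['fy'],-1]); return s.R@d
    def plane(s,u,v,z):
        d=s.ray(u,v); return s.o+d*(z-s.o[2])/d[2]
    def proj(s,p):
        q=s.R.T@(np.array(p)-s.o); c=s.c
        return np.array([c['cx']+c['fx']*q[0]/-q[2], c['cy']-c['fy']*q[1]/-q[2]])
def tri(p1,p2):
    a,b=Cam('top'),Cam('scene'); d1,d2=a.ray(*p1),b.ray(*p2)
    t=np.linalg.lstsq(np.c_[d1,-d2],b.o-a.o,rcond=None)[0]
    x,y=a.o+t[0]*d1,b.o+t[1]*d2; return (x+y)/2,np.linalg.norm(x-y)
E
python3 - <<'E'
import cv2,numpy as np
t=cv2.imread('pics/top0.png'); s=cv2.imread('pics/scene0.png')
a=cv2.resize(t[170:215,190:250],None,fx=8,fy=8,interpolation=cv2.INTER_CUBIC)
b=cv2.resize(s[150:205,245:305],None,fx=8,fy=8,interpolation=cv2.INTER_CUBIC)
o=np.zeros((440,960,3),np.uint8);o[:360,:480]=a;o[:440,480:]=b
cv2.imwrite('pics/mk.png',cv2.resize(o,(800,367)))
c=cv2.resize(t[110:210,270:430],None,fx=5,fy=5,interpolation=cv2.INTER_CUBIC)
cv2.imwrite('pics/stand.png',c)
d=cv2.resize(s[190:384,110:310],None,fx=3,fy=3,interpolation=cv2.INTER_CUBIC)
cv2.imwrite('pics/stand2.png',d)
E
```

```text
(no output)
```

View pics/mk.png

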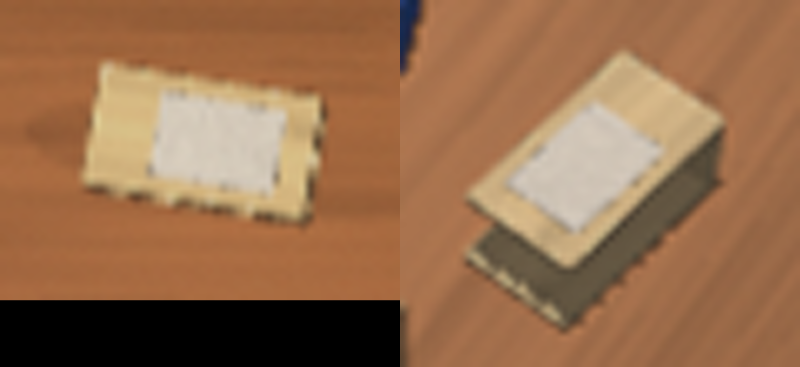

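View pics/stand.png

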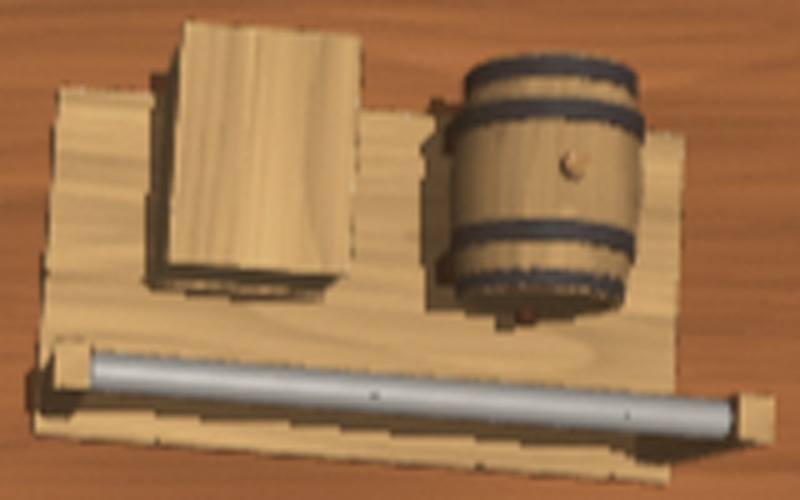

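View pics/stand2.png

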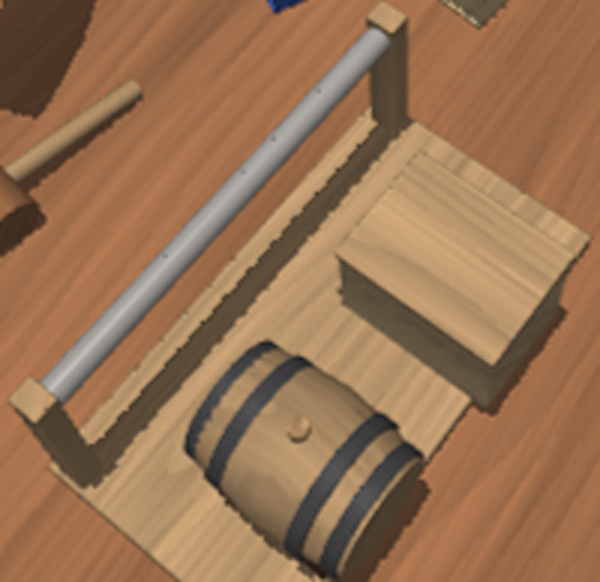

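```bash
python3 - <<'E'
from h import *
T,S=Cam('top'),Cam('scene')
f=6.667
top=[(103,63),(322,97),(308,215),(85,183)]
# order in scene: find matching corners: top-left (far +x? ) 
sc=[(722,122),(575,268),(468,195),(622,50)]
P=[];Q=[]
for a in top:
    p=T.plane(a[0]/f+190,a[1]/f+170,.05);P.append(p);print('T',p.round(4))
for b in sc:
    p=S.plane((b[0]-400)/f+245,b[1]/f+150,.05);Q.append(p);print('S',p.round(4))
P=np.array(P);Q=np.array(Q)
for X in (P,Q): print('c',X.mean(0).round(4),'edges',[np.linalg.norm(X[i]-X[i-1]).round(4) for i in range(4)], 'dir', np.degrees(np.arctan2(*((X[0]+X[3]-X[1]-X[2])[[1,0]]))))
# bar ends in both views
a=[(287+0,0)]
barT=[(270+92/5,110+371/5),(270+732/5,110+418/5)]
barS=[(110+380/3,190+38/3),(110+52/3,190+393/3)]
B=[]
for i in range(2):
    x,e=tri(barT[i],barS[i]); print('bar tri',x.round(4),e.round(4), T.plane(*barT[i],.178).round(4),S.plane(*barS[i],.178).round(4))
# posts tops z .19
for u,v in [(72,365),(757,418)]: print('postT',T.plane(270+u/5,110+v/5,.19).round(4))
for u,v in [(387,18),(35,400)]: print('postS',S.plane(110+u/3,190+v/3,.19).round(4))
# cask bung (571,165) top; (298,428)
x,e=tri((270+571/5,110+163/5),(110+298/3,190+427/3)); print('bung',x.round(4),e)
# cask silhouettes top hoops mid: 
for (u,v) in [(445,122),(643,127),(450,238),(637,246)]: print('hoop z.09',T.plane(270+u/5,110+v/5,.09).round(4))
# mallet, cup, bottle
for n,p,z in [('mal handle end',(312,258),.02),('mal head',(362,268),.04),('cup',(232,133),.08),('bottle',(197,133),.1)]: print(n,T.plane(*p,z).round(3))
E
```

```text
T [0.5833 0.3132 0.05  ]
T [0.5678 0.2053 0.05  ]
T [0.5096 0.2112 0.05  ]
T [0.524  0.3205 0.05  ]
S [0.5863 0.3128 0.05  ]
S [0.5729 0.2086 0.05  ]
S [0.5131 0.216  0.05  ]
S [0.5275 0.3236 0.05  ]
c [0.5462 0.2625 0.05  ] edges [np.float64(0.0598), np.float64(0.109), np.float64(0.0585), np.float64(0.1103)] dir 82.15294037066269
c [0.55   0.2653 0.05  ] edges [np.float64(0.0598), np.float64(0.1051), np.float64(0.0603), np.float64(0.1086)] dir 82.53152730956035
bar tri [0.5576 0.0519 0.1711] 0.0058 [0.5545 0.0505 0.178 ] [0.5624 0.0501 0.178 ]
bar tri [ 0.5338 -0.3241  0.1776] 0.0075 [ 0.5311 -0.3268  0.178 ] [ 0.5369 -0.3217  0.178 ]
postT [0.5563 0.0631 0.19  ]
postT [ 0.53   -0.3366  0.19  ]
postS [0.5607 0.0633 0.19  ]
postS [ 0.5353 -0.3334  0.19  ]
bung [ 0.689  -0.2422  0.1546] 0.0007865117729528639
hoop z.09 [ 0.7302 -0.1826  0.09  ]
hoop z.09 [ 0.7286 -0.3103  0.09  ]
hoop z.09 [ 0.6544 -0.1847  0.09  ]
hoop z.09 [ 0.6507 -0.3045  0.09  ]
mal handle end [ 0.331 -0.04   0.02 ]
mal head [ 0.302 -0.199  0.04 ]
cup [0.732 0.227 0.08 ]
bottle [0.725 0.337 0.1  ]
```

```bash
cat > goal.py <<'E'
# prints row (rotvec deg, shift) in tool axes for a target pose, from the measured pose
from h import *
def row(p,Rt):
    s=bot.sense(); R0=q2R(s['eef_rot'])
    rv=np.degrees((R0.inv()*R.from_matrix(Rt)).as_rotvec()); d=R0.inv().apply(np.array(p)-s['position'])
    print('row',rv.round(1),d.round(4))
E
python3 - <<'E'
from h import *
s=cv2.imread('pics/scene0.png')
cv2.imwrite('pics/mk2.png',cv2.resize(s[155:202,250:298],None,fx=12,fy=12,interpolation=cv2.INTER_NEAREST))
st=bot.sense(); print(q2R(st['eef_rot']).as_matrix().round(3))
from goal import row
yaw=np.radians(82.3); xm=np.array([np.cos(yaw),np.sin(yaw),0]); ym=np.array([-xm[1],xm[0],0]); z=np.array([0,0,1.])
c=np.array([.548,.264,.025])
for al in (35,45):
  a=np.radians(al); y=-z*np.cos(a)-xm*np.sin(a)
  for sg in (1,-1):
    x=sg*ym; Rt=np.c_[x,y,np.cross(x,y)]
    g=c+.043*xm+[0,0,.003]; print(al,sg,g.round(4)); row(g-.12*y+[0,0,.1],Rt)
E
```

```text
[[ 0.353 -0.001  0.936]
 [-0.936  0.002  0.353]
 [-0.002 -1.     0.   ]]
35 1 [0.5538 0.3066 0.028 ]
row [ 21.6 114.1 -36. ] [-0.7762  0.0246  0.659 ]
35 -1 [0.5538 0.3066 0.028 ]
row [-31.6 -59.6 -18.9] [-0.7762  0.0246  0.659 ]
45 1 [0.5538 0.3066 0.028 ]
row [ 27.6 111.2 -46.2] [-0.7903  0.0381  0.6666]
45 -1 [0.5538 0.3066 0.028 ]
row [-40.6 -58.3 -24.2] [-0.7903  0.0381  0.6666]
```

View pics/mk2.png

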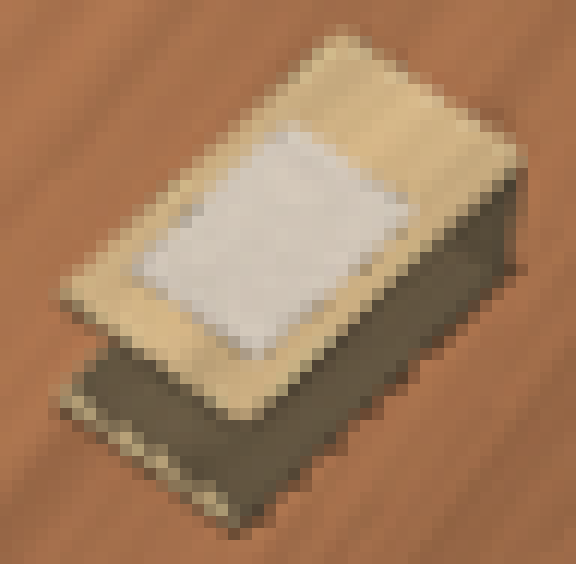

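The marker's open end is at lower left in the scene view, around crop (150,430), and its bridge end is at +y. Next I'll check how near the blue decoys are to the gripper body.

```bash
python3 - <<'E'
from h import *
im=cv2.imread('pics/top0.png'); T=Cam('top')
hsv=cv2.cvtColor(im,cv2.COLOR_BGR2HSV); m=cv2.inRange(hsv,(100,120,50),(130,255,255))
cs,_=cv2.findContours(m,cv2.RETR_EXTERNAL,cv2.CHAIN_APPROX_NONE)
for c in cs:
    if cv2.contourArea(c)>100:
        b=cv2.boxPoints(cv2.minAreaRect(c)); print([T.plane(*p,.05)[:2].round(3).tolist() for p in b])
from goal import row
yaw=np.radians(82.3); xm=np.array([np.cos(yaw),np.sin(yaw),0]); ym=np.array([-xm[1],xm[0],0]); z=np.array([0,0,1.])
g=np.array([.548,.264,.029])+.043*xm; a=np.radians(35); y=-z*np.cos(a)-xm*np.sin(a); x=-ym
Rt=np.c_[x,y,np.cross(x,y)]
row(g-.14*y,Rt); row([.45,-.3,.4],q2R(bot.sense()['eef_rot']).as_matrix());row(g-.14*y+[0,0,.15],Rt)
E
```

```text
[[0.387, 0.39], [0.427, 0.285], [0.374, 0.263], [0.334, 0.368]]
[[0.391, 0.233], [0.44, 0.206], [0.388, 0.112], [0.339, 0.139]]
[[0.502, 0.517], [0.535, 0.467], [0.442, 0.404], [0.409, 0.453]]
[[0.676, 0.578], [0.681, 0.519], [0.57, 0.507], [0.565, 0.565]]
row [-31.6 -59.6 -18.9] [-0.7862  0.1073  0.6644]
row [ 0. -0.  0.] [-0.1851 -0.1503  0.3151]
row [-31.6 -59.6 -18.9] [-0.7865 -0.0427  0.6645]
```

```bash
python3 -m handwheel '[0,0,0,0,-0.1,0,1, 0,0,0,0,-0.1,0,1, 0,0,0,-0.1,-0.14,0.08,1, -31.6,-59.6,-18.9,-0.7865,-0.08,0.6645,1, -31.6,-59.6,-18.9,-0.7865,-0.08,0.6645,1, -31.6,-59.6,-18.9,-0.7865,-0.08,0.6645,1, -31.6,-59.6,-18.9,-0.7865,-0.08,0.6645,1, -31.6,-59.6,-18.9,-0.7865,-0.08,0.6645,1, -31.6,-59.6,-18.9,-0.7865,-0.08,0.6645,1, -31.6,-59.6,-18.9,-0.7865,-0.08,0.6645,1, -31.6,-59.6,-18.9,-0.7865,-0.08,0.6645,1, -31.6,-59.6,-18.9,-0.7865,-0.08,0.6645,1]'
cat > g1.py <<'E'
from h import *
from goal import row
yaw=np.radians(82.3); xm=np.array([np.cos(yaw),np.sin(yaw),0]); ym=np.array([-xm[1],xm[0],0]); z=np.array([0,0,1.])
g=np.array([.548,.264,.029])+.043*xm; a=np.radians(35); y=-z*np.cos(a)-xm*np.sin(a); x=-ym
Rt=np.c_[x,y,np.cross(x,y)]
row(g-.12*y,Rt); row(g,Rt); print(bot.sense()['qpos'].round(3))
E
python3 g1.py
```

```text
time: 1.6
position: [0.4278, 0.0038, 0.3463]
eef_rot: [-0.46, 0.886, -0.059, 0.031]
ft_force: [1.1, 0.0, 0.3]
finger_gap: 0.0854
row [0.1 0.  0.1] [ 0.0845 -0.0428  0.4415]
row [0.1 0.  0.1] [0.0843 0.0772 0.4418]
[ 0.205  0.03  -0.224  1.545 -0.574  1.977]
```

```bash
python3 -m handwheel '[0,0,0,0.0845,-0.1,0.38,1, 0,0,0,0.0845,-0.1,0.38,1, 0,0,0,0.0845,-0.1,0.38,1, 0,0,0,0.0845,-0.1,0.38,1, 0,0,0,0.0845,-0.0428,0.4415,1, 0,0,0,0.0845,-0.0428,0.4415,1, 0,0,0,0.0845,-0.0428,0.4415,1, 0,0,0,0.0845,-0.0428,0.4415,1, 0,0,0,0.0845,-0.0428,0.4415,1, 0,0,0,0.0845,-0.0428,0.4415,1]'
python3 g1.py; python3 - <<'E'
from h import *
for n in('scene','top'):cv2.imwrite(f'pics/{n}1.png',bot.read_camera(n)[:,:,::-1])
E
```

```text
time: 2.85
position: [0.5636, 0.3716, 0.1295]
eef_rot: [-0.46, 0.885, -0.059, 0.032]
ft_force: [-0.1, -0.4, -0.1]
finger_gap: 0.0858
row [ 0.1 -0.1  0.1] [-0.0011 -0.      0.0038]
row [ 0.1 -0.1  0.1] [-0.0012  0.12    0.004 ]
[ 0.652  0.755  0.337  1.614 -0.419  2.457]
```

View pics/scene1.png

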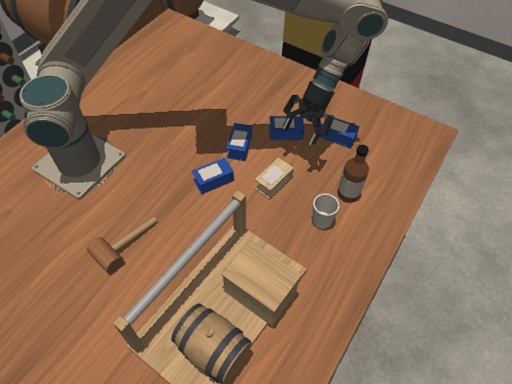

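The gripper, at about (305,120), sits beyond the bridge end with its jaws across the marker's width, and nothing is in the way. I'll advance and grip.

```bash
python3 -m handwheel '[0,0,0,-0.001,0.06,0.004,1, 0,0,0,-0.001,0.09,0.004,1, 0,0,0,-0.001,0.12,0.004,1, 0,0,0,-0.001,0.12,0.004,1, 0,0,0,-0.001,0.12,0.004,1]'
python3 g1.py
python3 -m handwheel '[0,0,0,0,0,0,-1, 0,0,0,0,0,0,-1, 0,0,0,0,0,0,-1, 0,0,0,0,0,0,-1, 0,0,0,0,0,0,-1, 0,0,0,0,0,0,-1, 0,0,0,0,0,0,-1]'; python3 g1.py
```

```text
time: 3.58
position: [0.5546, 0.3078, 0.0292]
eef_rot: [-0.461, 0.885, -0.059, 0.032]
ft_force: [-0.4, 0.2, 0.3]
finger_gap: 0.0854
row [ 0.  -0.1  0.1] [-0.0004 -0.1191 -0.0009]
row [ 0.  -0.1  0.1] [-0.0007  0.0009 -0.0009]
[ 0.59   0.759  0.115  1.36  -0.446  2.396]
time: 4.45
position: [0.5548, 0.3088, 0.0289]
eef_rot: [-0.461, 0.885, -0.058, 0.032]
ft_force: [-0.7, 3.1, 5.6]
finger_gap: 0.0592
row [-0.  -0.1  0.2] [-0.0003 -0.1188 -0.0019]
row [-0.  -0.1  0.2] [-0.0007  0.0012 -0.0019]
[ 0.591  0.76   0.117  1.36  -0.446  2.396]
```

```bash
python3 -m handwheel '[0,0,0,0,-0.05,0.035,-1, 0,0,0,0,-0.1,0.07,-1, 0,0,0,0,-0.15,0.1,-1, 0,0,0,0,-0.2,0.14,-1, 0,0,0,0,-0.2,0.14,-1]'
cat > g2.py <<'E'
from h import *
from goal import row
import sys
z=np.array([0,0,1.]); a=np.radians(35)
def up(c,hd):
    h=np.array([np.cos(hd),np.sin(hd),0]); x=-np.cross(z,h); y=h*np.cos(a)-z*np.sin(a)
    return np.array([c[0],c[1],.055])+.045*z-.004*h, np.c_[x,y,np.cross(x,y)]
if __name__=='__main__':
    cx,cy,deg=map(float,sys.argv[1:4])
    p,Rt=up((cx,cy),np.radians(deg)); 
    for dz in (.2,.05,.001): row(p+dz*z,Rt)
    print(bot.sense()['qpos'].round(3), bot.sense()['finger_gap'])
E
python3 g2.py .55 .25 24;python3 g2.py .55 .25 60
```

```text
time: 5.08
position: [0.5843, 0.5405, 0.1083]
eef_rot: [-0.462, 0.884, -0.057, 0.032]
ft_force: [0.1, -0.1, -1.8]
finger_gap: 0.0588
row [ 81.1  63.5 -11.1] [ 0.001   0.0109 -0.3513]
row [ 81.1  63.5 -11.1] [ 0.0006  0.134  -0.2657]
row [ 81.1  63.5 -11.1] [ 0.0004  0.1743 -0.2377]
[ 0.785  1.075  0.903  1.902 -0.358  2.58 ] 0.0588267037155942
row [88.5 24.6 -4.2] [ 0.0029  0.0118 -0.3526]
row [88.5 24.6 -4.2] [ 0.0024  0.135  -0.267 ]
row [88.5 24.6 -4.2] [ 0.0023  0.1752 -0.239 ]
[ 0.785  1.075  0.903  1.902 -0.358  2.58 ] 0.0588267037155942
```

I got the sign of tool z wrong, so the lift drifted sideways to y=0.54. Nothing was touched: the height is 0.108 m and the forces are small. Now straight up, then turn.

```bash
python3 -m handwheel '[0,0,0,0,-0.05,-0.035,-1, 0,0,0,0,-0.1,-0.07,-1, 0,0,0,0,-0.15,-0.105,-1, 0,0,0,0,-0.164,-0.115,-1, 0,0,0,0,-0.164,-0.115,-1]'
python3 g2.py .55 .25 24
python3 - <<'E'
from h import *
for n in('scene','top'):cv2.imwrite(f'pics/{n}2.png',bot.read_camera(n)[:,:,::-1])
E
```

```text
time: 5.7
position: [0.6148, 0.5433, 0.2724]
eef_rot: [-0.496, 0.867, -0.034, 0.047]
ft_force: [0.6, 0.6, -2.0]
finger_gap: 0.059
row [ 75.4  64.2 -11.3] [-0.0355  0.1266 -0.2742]
row [ 75.4  64.2 -11.3] [-0.0426  0.2559 -0.1985]
row [ 75.4  64.2 -11.3] [-0.0448  0.2981 -0.1738]
[ 0.764  1.059  1.242  2.149 -0.365  2.527] 0.05903215737545399
```

View pics/scene2.png

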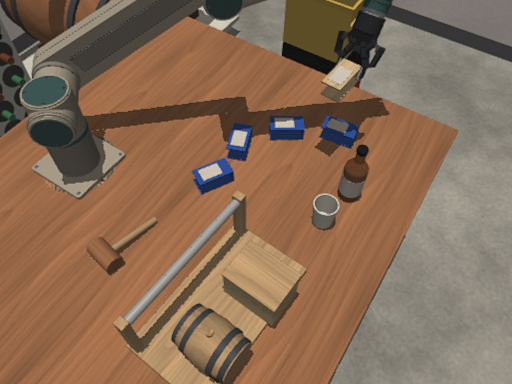

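The marker is held at about (342,75) and the decoys are untouched. q3 and q4 are at their limits, so I'll back inward first and then turn.

```bash
python3 - <<'E'
from h import *
from goal import row
s=bot.sense(); row([.52,.30,.28],q2R(s['eef_rot']).as_matrix())
E
```

```text
row [-0.  0.  0.] [-0.0678  0.117  -0.224 ]
```

```bash
python3 -m handwheel '[0,0,0,-0.068,0.117,-0.224,-1, 0,0,0,-0.068,0.117,-0.224,-1, 0,0,0,-0.068,0.117,-0.224,-1, 0,0,0,-0.068,0.117,-0.224,-1, 0,0,0,-0.068,0.117,-0.224,-1, 0,0,0,-0.068,0.117,-0.224,-1]'
python3 g2.py .55 .25 24
```

```text
time: 6.55
position: [0.5176, 0.2971, 0.2798]
eef_rot: [-0.494, 0.868, -0.036, 0.045]
ft_force: [0.1, 1.2, -1.2]
finger_gap: 0.0588
row [ 75.8  64.2 -11.4] [ 0.0347  0.007  -0.0486]
row [ 75.8  64.2 -11.4] [0.0282 0.136  0.0276]
row [ 75.8  64.2 -11.4] [0.0261 0.1782 0.0524]
[ 0.6    0.442  0.176  1.643 -0.423  2.363] 0.05880925394251996
```

```bash
python3 -m handwheel '[75.8,64.2,-11.4,0.035,0.007,-0.049,-1, 75.8,64.2,-11.4,0.035,0.007,-0.049,-1, 75.8,64.2,-11.4,0.035,0.007,-0.049,-1, 75.8,64.2,-11.4,0.035,0.007,-0.049,-1, 75.8,64.2,-11.4,0.035,0.007,-0.049,-1, 75.8,64.2,-11.4,0.035,0.007,-0.049,-1, 75.8,64.2,-11.4,0.035,0.007,-0.049,-1, 75.8,64.2,-11.4,0.035,0.007,-0.049,-1, 75.8,64.2,-11.4,0.035,0.007,-0.049,-1, 75.8,64.2,-11.4,0.035,0.007,-0.049,-1, 75.8,64.2,-11.4,0.035,0.007,-0.049,-1, 75.8,64.2,-11.4,0.035,0.007,-0.049,-1]'
python3 g2.py .55 .25 24
python3 - <<'E'
from h import *
for n in('scene','top'):cv2.imwrite(f'pics/{n}3.png',bot.read_camera(n)[:,:,::-1])
E
```

```text
time: 8.05
position: [0.5502, 0.2516, 0.3015]
eef_rot: [0.801, -0.25, 0.163, -0.519]
ft_force: [-0.4, -1.1, -2.2]
finger_gap: 0.0591
row [-0.3  0.  -0.2] [ 0.0014 -0.0031 -0.004 ]
row [-0.3  0.  -0.2] [ 0.0015  0.0824 -0.1273]
row [-0.3  0.  -0.2] [ 0.0016  0.1103 -0.1676]
[ 0.263 -0.243 -0.799  0.056  0.131  3.052] 0.05907621811139117
```

View pics/scene3.png

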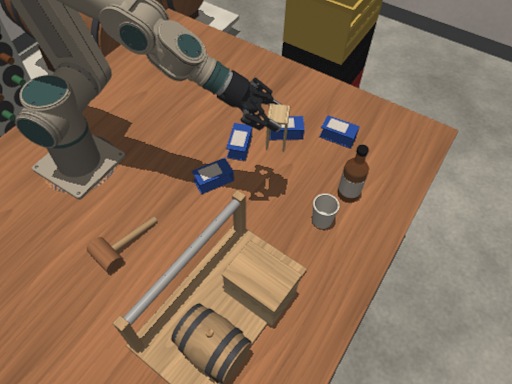

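The marker is held upright with its bridge on top at about (280,112). I'll lower it to about 20 mm above the table.

```bash
python3 -m handwheel '[0,0,0,0.001,0.03,-0.05,-1, 0,0,0,0.001,0.06,-0.09,-1, 0,0,0,0.001,0.099,-0.15,-1, 0,0,0,0.001,0.099,-0.15,-1, 0,0,0,0.001,0.099,-0.15,-1, 0,0,0,0.001,0.099,-0.15,-1]'
python3 g2.py .55 .25 24
python3 - <<'E'
from h import *
for n in('scene','top'):
    im=bot.read_camera(n)[:,:,::-1];cv2.imwrite(f'pics/{n}4.png',im)
    u,v=map(int,Cam(n).proj([.55,.25,.06])); cv2.imwrite(f'pics/{n}4z.png',cv2.resize(im[v-40:v+40,u-50:u+50],None,fx=6,fy=6,interpolation=cv2.INTER_CUBIC)); print(n,u,v)
E
```

```text
time: 8.9
position: [0.5491, 0.2495, 0.1261]
eef_rot: [0.802, -0.247, 0.16, -0.52]
ft_force: [-0.1, 0.0, -2.2]
finger_gap: 0.0588
row [-0.8  0.1 -0.1] [-1.000e-04 -1.003e-01  1.421e-01]
row [-0.8  0.1 -0.1] [-0.0001 -0.0159  0.0181]
row [-0.8  0.1 -0.1] [-0.0001  0.0117 -0.0224]
[ 0.259  0.119 -1.009 -0.525  0.134  3.05 ] 0.058831276735495014
scene 272 175
top 224 189
```

View pics/scene4z.png

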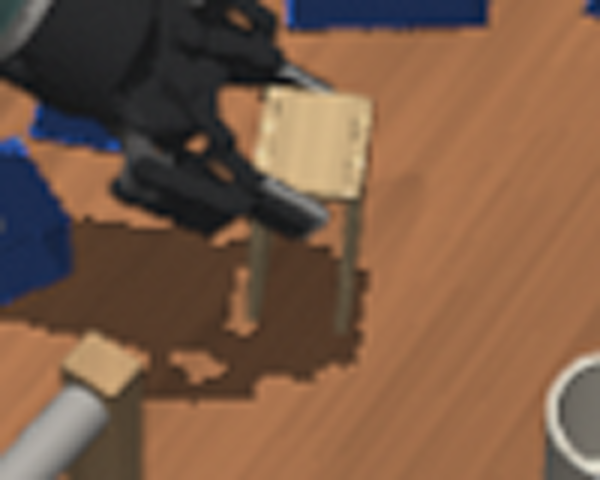

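View pics/top4z.png

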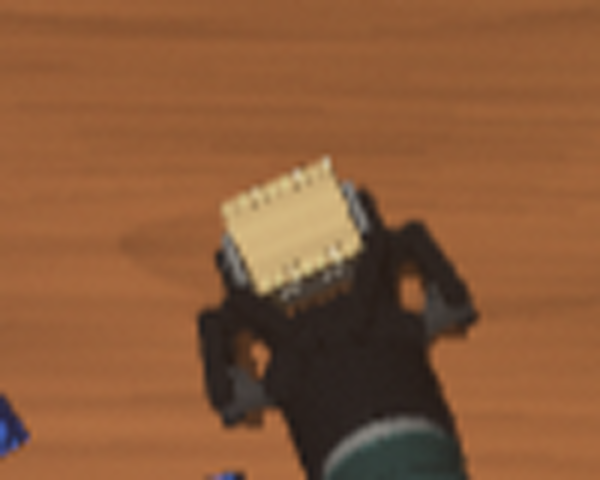

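The marker hangs straight and square in the pads, about 25 mm above the table. I'll lower it to contact.

```bash
python3 -m handwheel '[-0.8,0,0,0,0.007,-0.0115,-1, -0.8,0,0,0,0.0115,-0.02,-1, -0.8,0,0,0,0.0115,-0.0215,-1, -0.8,0,0,0,0.0115,-0.0215,-1, -0.8,0,0,0,0.0115,-0.0215,-1]'
python3 g2.py .55 .25 24
```

```text
time: 9.62
position: [0.5436, 0.2475, 0.097]
eef_rot: [0.799, -0.256, 0.166, -0.518]
ft_force: [0.7, 0.6, -0.2]
finger_gap: 0.0592
row [ 0.5 -0.  -0.1] [ 1.000e-04 -1.156e-01  1.669e-01]
row [ 0.5 -0.  -0.1] [ 0.0003 -0.0285  0.0448]
row [ 0.5 -0.  -0.1] [ 0.0004 -0.      0.0049]
[ 0.258  0.185 -1.025 -0.584  0.133  3.048] 0.05918413771447171
```

Contact: the measured weight dropped from 2.2 N to 0.2 N. Now I'll release.

```bash
python3 -m handwheel '[0,0,0,0,0,0,0.8, 0,0,0,0,0,0,0.8, 0,0,0,0,0,0,0.8, 0,0,0,0,0,0,0.8, 0,0,0,0,0,0,0.8, 0,0,0,0,0,0,0.8]'
python3 - <<'E'
from h import *
for n in('scene','top'):
    im=bot.read_camera(n)[:,:,::-1];cv2.imwrite(f'pics/{n}5.png',im)
    u,v=map(int,Cam(n).proj([.55,.25,.06])); cv2.imwrite(f'pics/{n}5z.png',cv2.resize(im[v-40:v+40,u-50:u+50],None,fx=6,fy=6,interpolation=cv2.INTER_CUBIC)); print(n,u,v)
E
```

```text
time: 10.38
position: [0.5434, 0.2475, 0.0969]
eef_rot: [0.799, -0.256, 0.167, -0.518]
ft_force: [-0.8, 0.5, 0.5]
finger_gap: 0.0766
scene 272 175
top 224 189
```

View pics/scene5z.png

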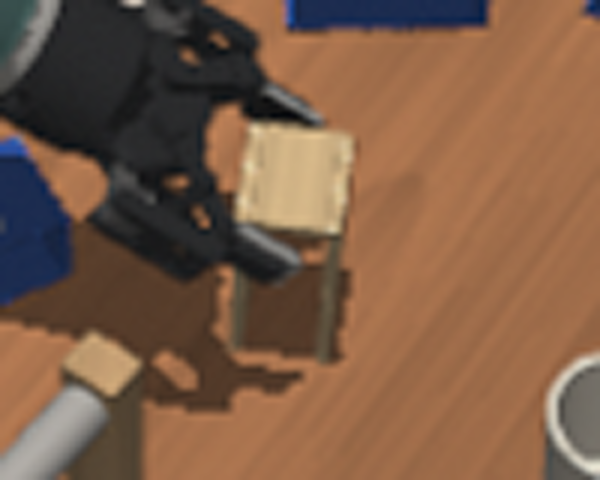

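View pics/top5z.png

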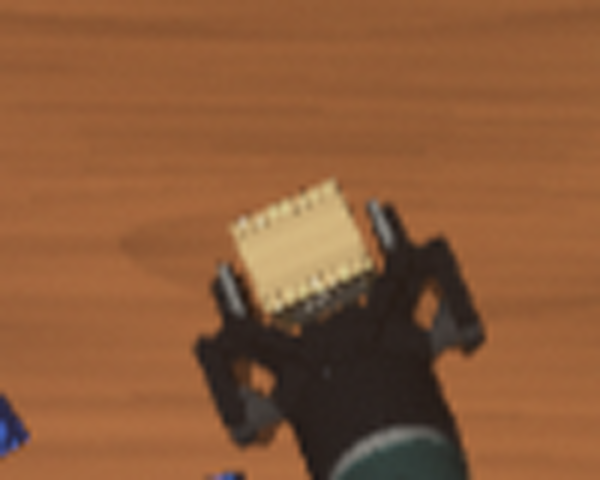

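The marker stands free and upright; its bridge top in the top view has crop corners (232,228), (335,180), (372,265) and (270,315). I'll back off and measure it.

```bash
python3 -m handwheel '[0,0,0,0,-0.04,0,1, 0,0,0,0,-0.09,0,1, 0,0,0,0,-0.12,0,1, 0,0,0,0,-0.12,0,1]'
python3 - <<'E'
from h import *
for n in('scene','top'):
    im=bot.read_camera(n)[:,:,::-1];cv2.imwrite(f'pics/{n}6.png',im)
    u,v=map(int,Cam(n).proj([.55,.25,.06])); cv2.imwrite(f'pics/{n}6z.png',cv2.resize(im[v-40:v+40,u-50:u+50],None,fx=6,fy=6,interpolation=cv2.INTER_CUBIC))
E
```

```text
time: 10.98
position: [0.4709, 0.214, 0.1842]
eef_rot: [0.797, -0.262, 0.171, -0.516]
ft_force: [-0.3, -0.1, -0.6]
finger_gap: 0.0859
```

View pics/scene6z.png

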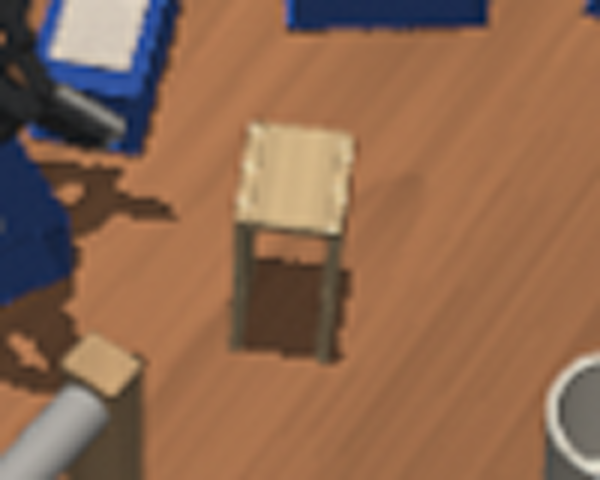

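View pics/top6z.png

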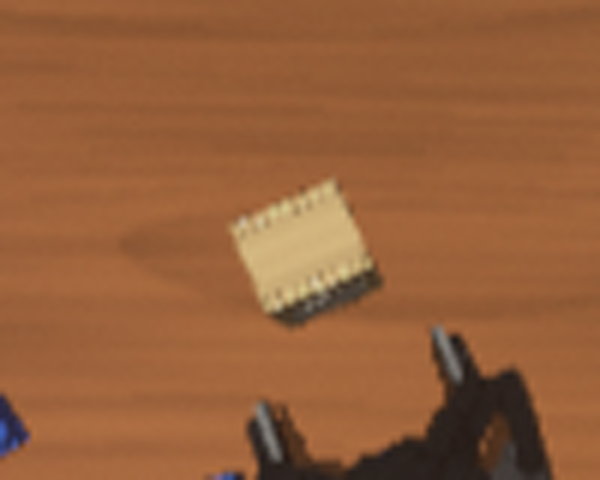

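```bash
cat > g3.py <<'E'
from h import *
from goal import row
def down(yaw):
    x=np.array([np.cos(yaw),np.sin(yaw),0]); y=np.array([0,0,-1.]); return np.c_[x,y,np.cross(x,y)]
E
python3 - <<'E'
from g3 import *
T,S=Cam('top'),Cam('scene')
A=np.array([T.plane(u/6+174,v/6+149,.11) for u,v in [(232,228),(335,180),(372,265),(270,315)]])
B=np.array([S.plane(u/6+222,v/6+135,.11) for u,v in [(250,122),(355,133),(337,235),(238,222)]])
for X in(A,B): print(X.mean(0).round(4),[np.linalg.norm(X[i]-X[i-1]).round(4) for i in range(4)],[np.degrees(np.arctan2(*(X[i]-X[i-1])[[1,0]])).round(1) for i in range(4)])
c=(A.mean(0)+B.mean(0))/2
print(c)
for yw in (24,204):
    Rt=down(np.radians(yw)); row([c[0],c[1],.25],Rt); 
print(bot.sense()['qpos'].round(2))
E
```

```text
[0.5421 0.2449 0.11  ] [np.float64(0.0496), np.float64(0.0589), np.float64(0.0486), np.float64(0.0587)] [np.float64(24.7), np.float64(-64.0), np.float64(-155.6), np.float64(117.0)]
[0.5459 0.2469 0.11  ] [np.float64(0.0605), np.float64(0.0506), np.float64(0.0619), np.float64(0.0466)] [np.float64(116.8), np.float64(25.8), np.float64(-67.0), np.float64(-155.9)]
[0.54400659 0.24592971 0.11      ]
row [-41.7 -82.8  41.4] [0.0008 0.0229 0.1029]
row [-41.4  82.9 -41.7] [0.0008 0.0229 0.1029]
[ 0.21 -0.23 -1.08 -0.19  0.17  3.02]
```

The standing bridge top is centred at about (0.544, 0.246), with edges of 0.05 and 0.06 m at yaw 25°, which is consistent. I'll turn the tool downward above it.

```bash
python3 -m handwheel '[0,0,0,0,-0.025,0.033,1, 0,0,0,0,-0.05,0.066,1, -41.7,-82.8,41.4,0.001,0.023,0.103,1, -41.7,-82.8,41.4,0.001,0.023,0.103,1, -41.7,-82.8,41.4,0.001,0.023,0.103,1, -41.7,-82.8,41.4,0.001,0.023,0.103,1, -41.7,-82.8,41.4,0.001,0.023,0.103,1, -41.7,-82.8,41.4,0.001,0.023,0.103,1, -41.7,-82.8,41.4,0.001,0.023,0.103,1, -41.7,-82.8,41.4,0.001,0.023,0.103,1, -41.7,-82.8,41.4,0.001,0.023,0.103,1, -41.7,-82.8,41.4,0.001,0.023,0.103,1]'
python3 - <<'E'
from g3 import *
row([.544,.246,.09],down(np.radians(25)));print(bot.sense()['qpos'].round(2))
E
```

```text
time: 12.58
position: [0.5454, 0.2468, 0.246]
eef_rot: [-0.69, 0.692, 0.146, -0.151]
ft_force: [0.2, -0.5, 0.1]
finger_gap: 0.0854
row [ 0.1 -0.8 -0.4] [-0.0005  0.1561  0.    ]
[ 0.32  0.24 -0.09  1.25 -0.    1.47]
```

```bash
python3 -m handwheel '[0,-0.8,0,-0.0005,0.06,0,1, 0,-0.8,0,-0.0005,0.12,0,1, 0,-0.8,0,-0.0005,0.157,0,1, 0,-0.8,0,-0.0005,0.157,0,1, 0,-0.8,0,-0.0005,0.157,0,1, 0,-0.8,0,-0.0005,0.157,0,-1, 0,-0.8,0,-0.0005,0.157,0,-1, 0,-0.8,0,-0.0005,0.157,0,-1, 0,-0.8,0,-0.0005,0.157,0,-1, 0,-0.8,0,-0.0005,0.157,0,-1, 0,-0.8,0,-0.0005,0.157,0,-1, 0,-0.8,0,-0.0005,0.157,0,-1]'
python3 - <<'E'
from h import *
for n in('scene','top'):
    im=bot.read_camera(n)[:,:,::-1];cv2.imwrite(f'pics/{n}7.png',im)
    u,v=map(int,Cam(n).proj([.55,.25,.06])); cv2.imwrite(f'pics/{n}7z.png',cv2.resize(im[v-40:v+40,u-50:u+50],None,fx=6,fy=6,interpolation=cv2.INTER_CUBIC))
E
```

```text
time: 14.08
position: [0.5455, 0.2461, 0.0949]
eef_rot: [-0.691, 0.691, 0.153, -0.151]
ft_force: [1.1, 0.6, 5.6]
finger_gap: 0.0493
```

View pics/scene7z.png

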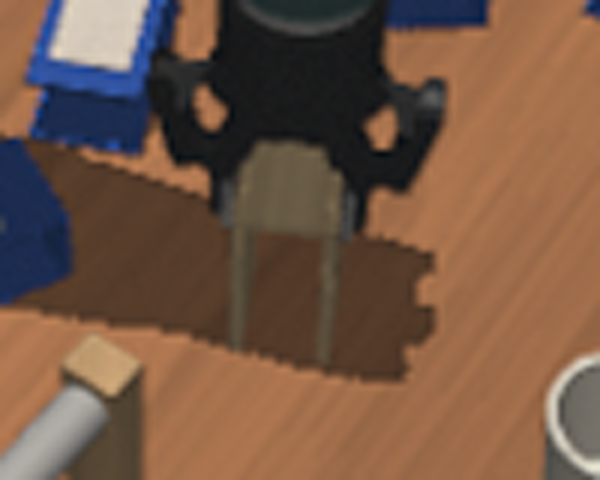

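Gripped across the panels, with a 49 mm gap. Next: lift, carry over the bar and check the alignment there.

```bash
python3 -m handwheel '[0,0,0,0,-0.06,0,-1, 0,0,0,0,-0.12,0,-1, 0,0,0,0,-0.18,0,-1, 0,0,0,0,-0.24,0,-1, 0,0,0,0,-0.25,0,-1, 0,0,0,0,-0.25,0,-1]'
python3 - <<'E'
from g3 import *
row([.54,-.234,.33],down(np.radians(-3.7)));print(bot.sense()['qpos'].round(2))
E
```

```text
time: 14.92
position: [0.5435, 0.2456, 0.3426]
eef_rot: [-0.69, 0.691, 0.151, -0.152]
ft_force: [0.3, 0.0, -2.7]
finger_gap: 0.0494
row [ 0.  28.5 -0.1] [-0.2044  0.013  -0.4339]
[ 0.32  0.19  0.06  1.44 -0.    1.45]
```

```bash
python3 -m handwheel '[0,28.5,0,-0.2044,0.01,-0.434,-1, 0,28.5,0,-0.2044,0.01,-0.434,-1, 0,28.5,0,-0.2044,0.01,-0.434,-1, 0,28.5,0,-0.2044,0.01,-0.434,-1, 0,28.5,0,-0.2044,0.01,-0.434,-1, 0,28.5,0,-0.2044,0.01,-0.434,-1, 0,28.5,0,-0.2044,0.01,-0.434,-1, 0,28.5,0,-0.2044,0.01,-0.434,-1, 0,28.5,0,-0.2044,0.01,-0.434,-1, 0,28.5,0,-0.2044,0.01,-0.434,-1, 0,28.5,0,-0.2044,0.01,-0.434,-1]'
python3 - <<'E'
from g3 import *
row([.54,-.234,.33],down(np.radians(-3.7)));row([.54,-.234,.29],down(np.radians(-3.7)));print(bot.sense()['qpos'].round(2))
for n in('scene','top'):
    im=bot.read_camera(n)[:,:,::-1];cv2.imwrite(f'pics/{n}8.png',im)
    u,v=map(int,Cam(n).proj([.54,-.234,.22])); v=min(v,320);cv2.imwrite(f'pics/{n}8z.png',cv2.resize(im[v-60:v+60,u-80:u+80],None,fx=5,fy=5,interpolation=cv2.INTER_CUBIC)); print(u,v)
E
```

```text
time: 16.3
position: [0.5398, -0.2325, 0.332]
eef_rot: [0.707, -0.707, 0.023, -0.021]
ft_force: [-0.1, -0.1, -1.6]
finger_gap: 0.0493
row [-0.   0.1 -0.2] [ 0.0003  0.002  -0.0015]
row [-0.   0.1 -0.2] [ 0.0004  0.042  -0.0015]
[-0.52  0.18  0.02  1.42 -0.    1.12]
152 280
389 188
```

View pics/scene8z.png

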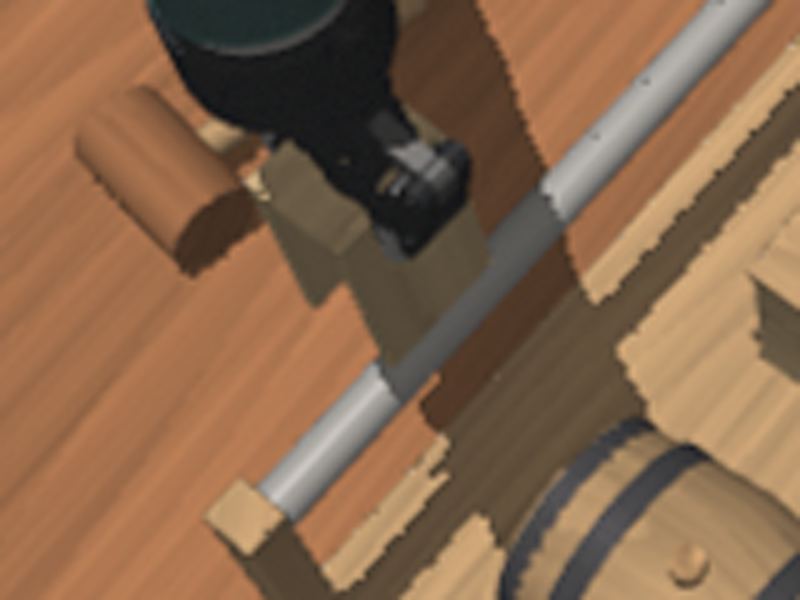

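View pics/top8z.png

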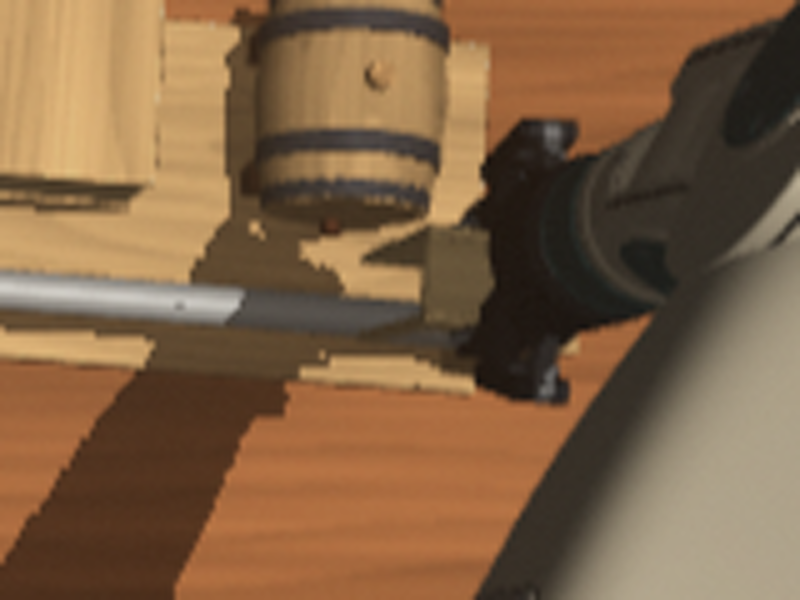

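```bash
python3 - <<'E'
from h import *
S=Cam('scene')
for u,v in [(390,362),(490,265),(318,308)]: print(S.plane(u/5+72,v/5+220,.237).round(4))
# bar edges in scene near target: both edges at u: 
xb=np.array([.0646,.998,0]);xx=np.array([.998,-.0646,0])
c=np.array([.54,-.2325,.237])
for a,b in[(.025,-.03),(.025,.03),(-.025,-.03)]: print('exp',(c+a*xx+b*xb).round(4))
# bar edges
for (u,v) in[(262,492),(300,522),(545,180),(573,215)]: print('bar',S.plane(u/5+72,v/5+220,.17).round(4))
E
```

```text
[ 0.5596 -0.2599  0.237 ]
[ 0.5667 -0.2041  0.237 ]
[ 0.5194 -0.2581  0.237 ]
exp [ 0.563  -0.2641  0.237 ]
exp [ 0.5669 -0.2042  0.237 ]
exp [ 0.5131 -0.2608  0.237 ]
bar [ 0.5246 -0.3199  0.17  ]
bar [ 0.5467 -0.3208  0.17  ]
bar [ 0.5343 -0.1385  0.17  ]
bar [ 0.556  -0.1455  0.17  ]
```

In the scene view the marker's fore-aft mid (0.5395) and the bar axis (0.539) agree to about 1 mm. I'll lower partway over the bar.

```bash
python3 -m handwheel '[0,0,0,0,0.03,-0.001,-1, 0,0,0,0,0.05,-0.001,-1, 0,0,0,0,0.065,-0.001,-1, 0,0,0,0,0.08,-0.001,-1, 0,0,0,0,0.095,-0.001,-1, 0,0,0,0,0.11,-0.001,-1, 0,0,0,0,0.125,-0.001,-1, 0,0,0,0,0.125,-0.001,-1]'
python3 - <<'E'
from h import *
for n in('scene','top'):
    im=bot.read_camera(n)[:,:,::-1]
    u,v=map(int,Cam(n).proj([.54,-.234,.17])); v=min(v,320);cv2.imwrite(f'pics/{n}9z.png',cv2.resize(im[v-60:v+60,u-80:u+80],None,fx=5,fy=5,interpolation=cv2.INTER_CUBIC)); print(u,v)
E
```

```text
time: 17.4
position: [0.539, -0.2346, 0.2062]
eef_rot: [0.707, -0.706, 0.024, -0.021]
ft_force: [0.3, 0.3, -1.3]
finger_gap: 0.0493
156 290
384 190
```

View pics/scene9z.png

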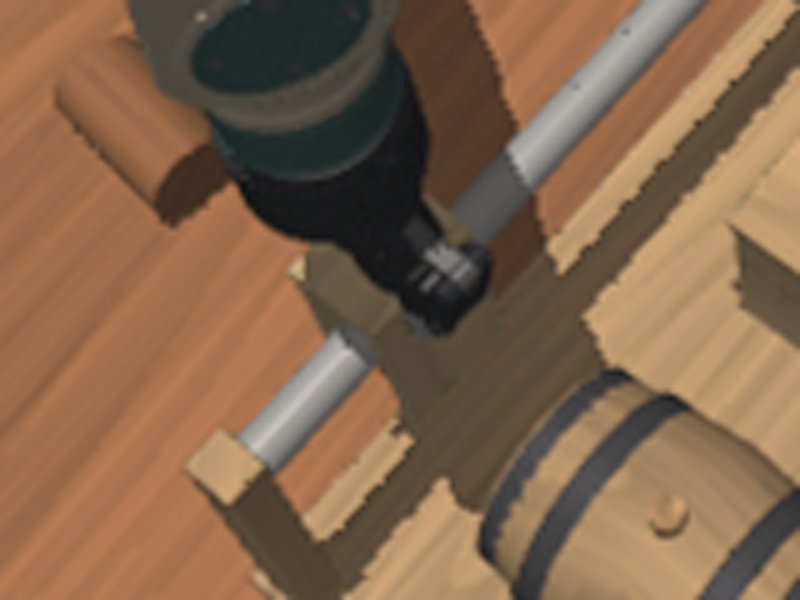

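The marker is astride the bar, one panel on each side, with no side force. I'll lower it gently to contact.

```bash
python3 -m handwheel '[0,0,0,0,0.01,0,-1, 0,0,0,0,0.02,0,-1, 0,0,0,0,0.028,0,-1, 0,0,0,0,0.028,0,-1, 0,0,0,0,0.028,0,-1]'; python3 -m handwheel '[0,0,0,0,0.002,0,-1, 0,0,0,0,0.004,0,-1, 0,0,0,0,0.004,0,-1]'
```

```text
time: 18.12
position: [0.5401, -0.2352, 0.1802]
eef_rot: [-0.706, 0.707, -0.023, 0.022]
ft_force: [0.6, 0.0, -1.6]
finger_gap: 0.0495
time: 18.5
position: [0.5399, -0.2351, 0.176]
eef_rot: [-0.706, 0.707, -0.023, 0.022]
ft_force: [0.3, -0.7, -1.6]
finger_gap: 0.049
```

```bash
python3 -m handwheel '[0,0,0,0,0.0015,0,-1, 0,0,0,0,0.0025,0,-1, 0,0,0,0,0.0025,0,-1]';python3 -m handwheel '[0,0,0,0,0.001,0,-1, 0,0,0,0,0.001,0,-1]'
```

```text
time: 18.88
position: [0.5399, -0.2351, 0.1735]
eef_rot: [-0.706, 0.707, -0.023, 0.022]
ft_force: [0.3, -0.4, -1.5]
finger_gap: 0.0493
time: 19.12
position: [0.54, -0.2351, 0.1726]
eef_rot: [-0.706, 0.707, -0.023, 0.022]
ft_force: [-1.4, 0.5, -2.8]
finger_gap: 0.0494
```

```bash
python3 -m handwheel '[0,0,0,0,0.001,0,-1, 0,0,0,0,0.001,0,-1, 0,0,0,0,0.001,0,-1]';python3 -m handwheel '[0,0,0,0,0.001,0,-1, 0,0,0,0,0.001,0,-1, 0,0,0,0,0.001,0,-1]'; python3 -m handwheel '[0,0,0,0,0.001,0,-1, 0,0,0,0,0.001,0,-1, 0,0,0,0,0.001,0,-1]'
```

```text
time: 19.5
position: [0.54, -0.2352, 0.1724]
eef_rot: [-0.706, 0.707, -0.023, 0.022]
ft_force: [-2.2, 1.5, 4.4]
finger_gap: 0.0493
time: 19.88
position: [0.54, -0.2352, 0.1724]
eef_rot: [-0.706, 0.707, -0.023, 0.023]
ft_force: [-3.4, 1.7, 9.9]
finger_gap: 0.0492
time: 20.25
position: [0.5401, -0.2352, 0.1724]
eef_rot: [-0.706, 0.707, -0.023, 0.023]
ft_force: [-6.3, 2.6, 14.1]
finger_gap: 0.0492
```

Contact at TCP z 0.1724 (predicted 0.173). I'll relieve the push, then open partway, since the cask is close behind.

```bash
python3 -m handwheel '[0,0,0,0,-0.002,0,-1, 0,0,0,0,-0.0025,0,-1, 0,0,0,0,-0.0025,0,0.3, 0,0,0,0,-0.0025,0,0.5, 0,0,0,0,-0.0025,0,0.55, 0,0,0,0,-0.0025,0,0.55, 0,0,0,0,-0.0025,0,0.55, 0,0,0,0,-0.0025,0,0.55]'
python3 - <<'E'
from h import *
for n in('scene','top'):
    im=bot.read_camera(n)[:,:,::-1]
    u,v=map(int,Cam(n).proj([.54,-.234,.17])); v=min(v,320);cv2.imwrite(f'pics/{n}10z.png',cv2.resize(im[v-60:v+60,u-80:u+80],None,fx=5,fy=5,interpolation=cv2.INTER_CUBIC)); print(u,v)
E
```

```text
time: 21.25
position: [0.54, -0.2352, 0.1721]
eef_rot: [-0.706, 0.707, -0.023, 0.022]
ft_force: [-0.6, -0.2, 0.3]
finger_gap: 0.0663
156 290
384 190
```

View pics/scene10z.png

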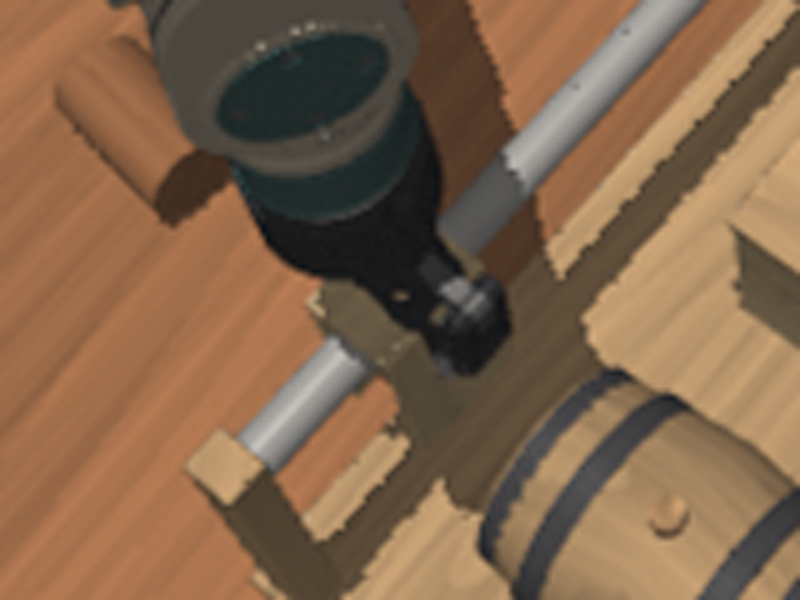

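The jaws are open and the marker rests on the bar. I'll retreat straight up.

```bash
python3 -m handwheel '[0,0,0,0,-0.02,0,0.55, 0,0,0,0,-0.045,0,0.55, 0,0,0,0,-0.08,0,0.55, 0,0,0,0,-0.13,0,0.55, 0,0,0,0,-0.19,0,0.55, 0,0,0,0,-0.2,0,0.55]'
python3 -m handwheel '[0,0,0,-0.06,0,-0.06,0.55, 0,0,0,-0.12,0,-0.06,0.55, 0,0,0,-0.16,0,-0.06,0.55, 0,0,0,-0.16,0,-0.06,0.55, 0,0,0,-0.16,0,-0.06,0.55]'
python3 - <<'E'
from h import *
for n in('scene','top'):
    im=bot.read_camera(n)[:,:,::-1];cv2.imwrite(f'pics/{n}11.png',im)
    u,v=map(int,Cam(n).proj([.54,-.234,.17])); v=min(v,320);cv2.imwrite(f'pics/{n}11z.png',cv2.resize(im[v-60:v+60,u-80:u+80],None,fx=5,fy=5,interpolation=cv2.INTER_CUBIC)); print(u,v)
E
```

```text
time: 22.1
position: [0.5421, -0.2361, 0.378]
eef_rot: [-0.705, 0.709, -0.02, 0.025]
ft_force: [0.0, -0.3, -0.2]
finger_gap: 0.0658
time: 22.72
position: [0.3767, -0.2846, 0.372]
eef_rot: [-0.706, 0.707, -0.023, 0.023]
ft_force: [0.3, -0.1, 0.3]
finger_gap: 0.066
156 290
384 190
```

View pics/scene11z.png

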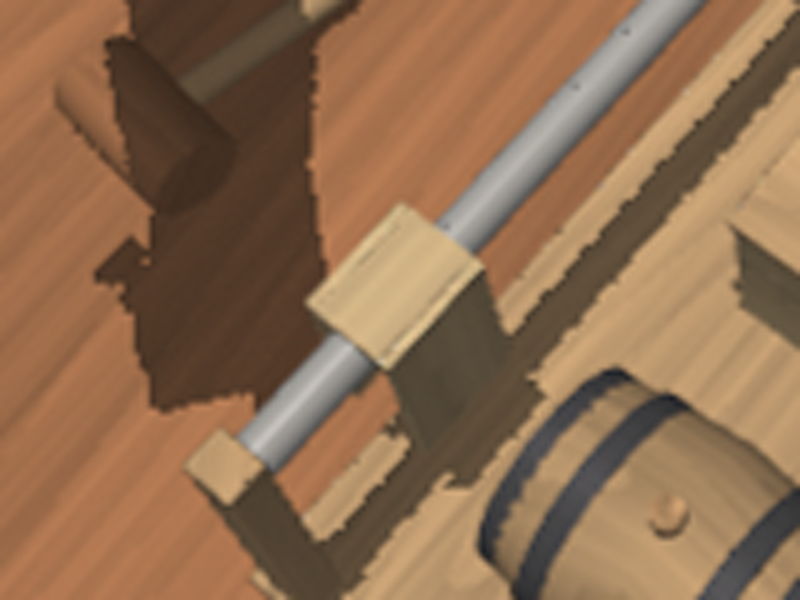

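View pics/top11.png

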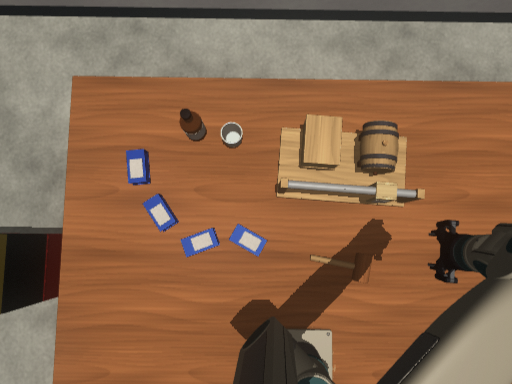

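View pics/scene11.png

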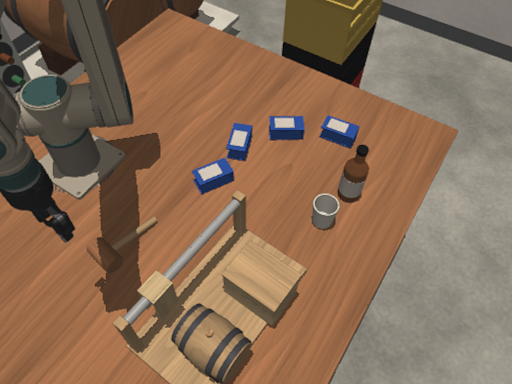

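```bash
python3 - <<'E'
from h import *
S=Cam('scene');T=Cam('top')
X=np.array([S.plane(u/5+76,v/5+230,.188) for u,v in [(405,203),(485,267),(388,368),(308,303)]])
print(X.round(4),X.mean(0).round(4),[np.linalg.norm(X[i]-X[i-1]).round(4) for i in range(4)])
# rear panel bottom visible corner (430,447) at z .078
print(S.plane(430/5+76,447/5+230,.078).round(4), 'top rear-left corner',X[2].round(4))
print('topview centre',T.plane(387,191,.188).round(4))
E
```

```text
[[ 0.5193 -0.2019  0.188 ]
 [ 0.568  -0.2062  0.188 ]
 [ 0.5622 -0.2645  0.188 ]
 [ 0.5145 -0.261   0.188 ]] [ 0.541  -0.2334  0.188 ] [np.float64(0.0593), np.float64(0.0489), np.float64(0.0586), np.float64(0.0479)]
[ 0.561  -0.2616  0.078 ] top rear-left corner [ 0.5622 -0.2645  0.188 ]
topview centre [ 0.5367 -0.2369  0.188 ]
```

The marker hangs vertically, with its bottom and top corners within 1–3 mm of each other. It's centred at (0.541, -0.233) against the cask line at y ≈ -0.235. The bottle, cup and mallet are where they were, so I'm handing in.

```bash
python3 -c "
from plant import bot
s=bot.sense(); print(s['time'],s['dq'].round(3)); print(bot.job_done())"
```

```text
22.825 [ 0.008  0.008  0.008  0.002 -0.002 -0.001]
the job is handed in; nothing more can be done
None
```

I stood the marker upright on the table and let go of it, then regripped it and hung it astride the bar in front of the cask. The job is handed in at about 22.8 s of the 69 s; no verdict came back.

**Standing:** I gripped the marker at its bridge end, turned it upright and set it down. After I backed away, the pictures showed it free and upright on its open ends.

**Hanging:** I took it again from above across the panels and lowered it over the bar. It touched at 0.1724 m tool height, against 0.173 m expected. I pressed it to about 14 N, eased off, opened the jaws partway and retreated.

**Last checks:**
- **Position:** The scene view puts the bridge at (0.541, -0.233). The bar axis there is at x ≈ 0.540, and the cask's middle falls at y ≈ -0.235 along the bar.
- **Tilt:** The one bottom corner I could see is within about 3 mm of the top corner above it, so the marker hangs vertical.
- **Other objects:** The bottle, cup and mallet look unmoved in both views (by eye, not measured). The gripper was clear of everything, with forces near zero.

**What disagreed or went wrong:**
- The two cameras differ by about 4–5 mm in x throughout. The top view alone puts the marker's centre at (0.537, -0.237). I used averages, and both readings are within tolerance.
- My first lift had a sign error. It carried the marker sideways and took two joints to their range limits (joint 3 read 1.242 against a limit of 1.24). Nothing was touched, and I corrected it.

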